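# Short spin on the bench centrifuge

## Task

Give the samples in the small bench centrifuge a short spin by pushing and pressing with the fingers: push the open lid fully shut, then press the raised left half of the power rocker down until the rocker has tipped fully over, then press the long bar key fully down and keep it held down. The program finishes while still holding the bar key down. Leave the two round keys unpressed, do not open the lid wider, and leave the beaker, tub, vial and cap standing round the machine where they are.

Things in the scene. Friction and masses are not known exactly. Their poses are not given: they have to be found in the camera images.
- centrifuge: White bench centrifuge, 240 x 240 mm, fixed. Origin: centre of its underside; x from its front (near the robot) to its rear, y to its left, z up. In front a key deck at z = 60 mm, behind it the rotor tub (x = -26 to 114 mm, rim z = 94 mm) under the lid. Grey controls on the deck at x = -78 mm: rocker pivot y = 70, bar key y = -13, round keys y = -70 and -97 mm.
- lid (a joint): White lid, 141 mm long, 206 mm wide plus a 60 mm wide front tab reaching 157 mm from the hinge line, which runs along the centrifuge's y at x = 114, z = 95.5 mm; upper face 12 mm off that line. 0 = shut, grows (rad) as the front rises; starts at 0.55 to 0.9. Stiff hinge: it stays where left; 2 to 3 N near the front closes it.
- lid_front (a point): Point on the lid's upper face, mid-width, 125 mm from the hinge line, near the front edge: a good place to push. Its z axis is the normal of the upper face. With the lid shut it is at x = -11, z = 107.5 mm of the centrifuge.
- rocker (a joint): Power rocker, V-shaped cap 30 mm (centrifuge x) by 56 mm (centrifuge y), left-most control, pivoting about a line along the centrifuge's x at z = 65 mm. 0 = off: right half level, left half raised. 0.4 rad = on: left half level (top at z = 65 mm), right half raised. Stays where put; 2 to 4 N on the raised half moves it.
- rocker_raised_half (a point): Point on the top face of the rocker's left half, 20 mm from the pivot line, where to press; at the start about 8 mm above the pivot line, moving down to z = 65 mm above the worktop when fully on.
- bar_key (a joint): Long bar key, 24 mm (centrifuge x) by 64 mm (centrifuge y), between the rocker and the round keys. 0 = up, 0.005 m = fully down; a spring pushes it back up: 2 N to start it, 5.6 N at the bottom.
- bar_key_top (a point): Centre of the bar key's top face; 69 mm above the worktop when up, 64 mm when fully down.
- round_key_1 (a joint): Left one of two round keys of 18 mm diameter on the right of the deck, same height, travel (0 = up, 0.005 m = down) and spring as the bar key. Not to be pressed.
- round_key_2 (a joint): Right one of the two round keys, 27 mm to the right of the other, otherwise the same. Not to be pressed.
- beaker: Loose glass beaker, 58 x 63 x 69 mm, standing beside the centrifuge, left or right. Origin: centre of its underside.
- tub: Loose white tub with a screw lid, 51 mm diameter, 85 mm high, standing on the other side of the centrifuge. Origin: centre of its underside.
- vial: Loose small vial with a black cap, 25 mm diameter, 47 mm high, standing in front of the centrifuge. Origin: centre of its underside.
- cap: Loose white screw cap, 34 mm diameter, 15 mm high, lying in front of the centrifuge. Origin: centre of its underside.

How it is judged (in metres and radians):
On the way, in this order (a step that is already met when the one before it is completed fails the run):
1. the lid is pushed shut (value of joint lid below 0.04 rad), for 0.2 s.
2. the power rocker is tipped over to on (value of joint rocker above 0.33 rad), for 0.2 s.
3. the bar key is pressed down (value of joint bar_key above 0.0035 m), for 0.2 s.
At the end, for the whole second after the job is handed in: The lid is shut (within 0.04 rad), the rocker is on (beyond 0.33 of 0.4 rad) and the fingers are holding the bar key down (more than 3.5 of its 5 mm, pushing with more than 1 N) (value of joint lid below 0.04 rad and value of joint rocker above 0.33 rad and value of joint bar_key above 0.0035 m and contact force between the fingers and anything else above 1 N); the arm keeps its last pose, push and grip.
It fails at once if the rocker is tipped before the lid is shut (value of joint rocker above 0.2 rad and value of joint lid above 0.08 rad).
It fails at once if the bar key is pressed before the lid is shut and the rocker is on (value of joint bar_key above 0.0025 m and (value of joint lid above 0.08 rad or value of joint rocker below 0.3 rad)).
It fails at once if a round key is pressed (value of joint any of round_key_1, round_key_2 above 0.0025 m).
It fails at once if the lid is opened wider instead of being pushed shut (value of joint lid above 1.1 rad).
It fails at once if the beaker, tub, vial or cap is moved by more than 20 mm, or lifted (distance of any of beaker, tub, vial, cap from where it was at the start of the episode above 0.02 m).
It also fails if it takes over 43 s, if anything falls off the work surface, if the arm or the gripper's body presses on something with over 40 N, if the wrist force passes 120 N, or if a joint passes its speed limit or range.

## Robot

A 6-joint arm with a two-finger parallel gripper is mounted at the origin on a cart in front of the work surface, level with it; the furniture and walls round the work are solid. World frame = base frame: x ahead of the robot, y to its left, z up, the work surface at z = 0. Lengths are in mm, angles in rad, forces in N, time in s.
With the tool pointing down it reaches from about 375 to 825 mm from the base axis. Payload 5.5 kg.
Tool frame: the origin (TCP) lies midway between the tips of the shut fingers; the grasp point (between the pads) lies 19 mm behind it; x points along the fingers, z is the direction in which the jaws open and shut, and the axes are right-handed (so a half turn about x gives the same grasp; the last joint's range is limited). The gripper opens to 85 mm and grips with 20 to 120 N. Pads are 22 mm wide; open, the fingers measure 114 mm over their backs; the gripper's body (76 mm by 85 mm) begins 54 mm behind the grasp point. The pads swing forward as they close: fully open they stand 13 mm farther back than shut.
Start: joints at [1.148, 0.314, -0.047, 1.21, 0, 1.571], TCP at [246.186, 547.163, 231.299] pointing down, gripper open.
Joint ranges: [-2.67, 2.67], [-0.69, 1.73], [-1.03, 1.25], [-2.08, 2.16], [-1.42, 1.45], [-3.14, 3.14]. Speed limits (rad/s): [2.39, 2.39, 3.01, 3.14, 3.14, 3.14].

## Interface

Orientations are given as a unit quaternion [w, x, y, z].
In Python, from rig import * gives the robot as it stands. Calls block until the motion is done:
- goto(position, orientation): joint-space move of the TCP to a pose.
- movel(position, rot=None, velocity=150, guard=None): straight line of the TCP; rot=None keeps the orientation; velocity is the mean speed in mm/s. With guard (N) it stops when the force on the tool has changed by that much, and returns True; else False.
- set_joints(angles): joint-space move.
- gripper_to(opening, squeeze=None): finger opening in mm; squeeze is the grip in N (None keeps the last); returns when the fingers have stopped.
- wait(seconds).
- ik(position, orientation): joint angles nearest the present ones, or None.
- read_state(): the state.
- snapshot(name): name is "scene" or "side" or "wrist"; returns the picture (384x512x3 uint8, blue, green, red); there is no depth.
- camera_params(name): a dict with "K" (3x3 intrinsics, pixels), "extrinsics" (4x4, takes a point from camera to world coordinates). Camera axes: x right, y up, looking along -z (the intrinsics and any distortion apply to the point x, -y, -z); pixel columns grow to the right and rows downward; lengths in mm; the calibration is good to about 2 mm. The wrist camera is an equidistant fisheye: a pixel r from the principal point sees the ray r / f radians off the axis. A picture is of the moment at which its call begins: read the wrist's pose just before it. camera_params takes no time and is no camera call; for the wrist camera it gives the pose at the moment of the call.
A pose or a line that the arm cannot do raises Unreachable and nothing moves.
- close_job(): hands the job in, once; it reports no verdict.
Trained networks look in the newest picture that a camera, given by its name, has taken for a name from the list of things; names that differ only in an ending like _2 or _b are one class to them, and where a whole thing is asked for, a point or a joint stands for the part that bears it (a point fixed in the world has none). Each returns a list of dicts, best first, with "p" (0 to 1); they miss things now and then, are a little off and sometimes report something else, mostly with a low value. They report only what shows in the picture. A call takes as long as a camera call.
- boxes_of(camera, name): "uv" ([column, row] in pixels, amid what is visible of it).
The state is a dict: "t": time; "joint_positions": joint angles; "joint_velocities": joint speeds; "joint_efforts": joint torques, N m; "tool_pos": TCP position; "tcp_rot": TCP orientation; "force": force on the tool from outside, world axes, zero at the start; "wrist_torque": the same for the moment, N m; "width": finger opening in mm.
Only numpy, scipy, OpenCV 4.12 (cv2) and the standard library are available. Lean on these libraries where they do the work, as an engineer would, in place of code of your own. Each camera call takes 0.05 s, during which the arm holds its last target.

## Working session

There is one attempt and no reset: what is moved stays moved. The work goes in short steps, each a Python script; the robot and the scene stay as the last script left them, time stands still between calls to the robot, and variables do not carry over. Pictures are saved under pics/ and viewed, and the job is handed in when it is done.

```bash
mkdir -p pics; ls
python3 - <<'E'
from rig import *
import cv2
s=read_state();print(s['t'],s['tool_pos'],s['tcp_rot'],s['width'],s['force'])
for c in("scene","side"):
    im=snapshot(c);cv2.imwrite(f"pics/{c}0.png",im)
    p=camera_params(c);print(c,p)
    for n in("centrifuge","lid","lid_front","rocker","rocker_raised_half","bar_key","bar_key_top","round_key_1","beaker","tub","vial","cap"):
        print(n,[([round(float(x)) for x in d['uv']],round(d['p'],2)) for d in boxes_of(c,n)[:3]])
print(read_state()['t'])
E
```

```text
pics
0.0 [245.95496544 546.63386727 230.4620141 ] [ 0.5932903  -0.38427361  0.59427762  0.38363333] 85.01142686777206 [-0.40479416  0.20567161  0.80093433]
scene {'K': array([[409.62811366,   0.        , 253.22162918],
       [  0.        , 409.62811366, 191.16414629],
       [  0.        ,   0.        ,   1.        ]]), 'extrinsics': array([[ 9.03394160e-01,  2.37797558e-01, -3.56835134e-01,
         2.04528199e+02],
       [-4.28466789e-01,  5.33917939e-01, -7.28936105e-01,
        -6.35751740e+02],
       [ 1.71814532e-02,  8.11408624e-01,  5.84226704e-01,
         6.17044741e+02],
       [ 0.00000000e+00,  0.00000000e+00,  0.00000000e+00,
         1.00000000e+00]])}
centrifuge [([271, 199], 0.78), ([293, 158], 0.48)]
lid [([303, 159], 0.6)]
lid_front [([293, 155], 0.88)]
rocker [([224, 182], 0.77), ([312, 239], 0.47)]
rocker_raised_half [([225, 186], 0.81), ([297, 154], 0.59)]
bar_key [([238, 204], 0.65)]
bar_key_top [([240, 205], 0.67)]
round_key_1 [([254, 217], 0.37), ([259, 230], 0.36)]
beaker [([231, 162], 0.95)]
tub [([312, 242], 0.6)]
vial [([192, 215], 0.67)]
cap [([224, 2
[... 231 characters left out ...]
1, -4.65671994e-01,
         1.38242944e+02],
       [-4.97402231e-01,  3.49842256e-01, -7.93852263e-01,
        -6.54738646e+02],
       [ 2.29477446e-02,  9.20068053e-01,  3.91085896e-01,
         4.07595483e+02],
       [ 0.00000000e+00,  0.00000000e+00,  0.00000000e+00,
         1.00000000e+00]])}
centrifuge [([268, 182], 0.71)]
lid [([285, 146], 0.82)]
lid_front [([286, 146], 0.82)]
rocker [([220, 178], 0.58)]
rocker_raised_half [([220, 180], 0.56)]
bar_key [([238, 192], 0.68)]
bar_key_top [([238, 192], 0.5)]
round_key_1 [([259, 207], 0.43)]
beaker [([224, 165], 0.53)]
tub [([307, 219], 0.88), ([288, 147], 0.74)]
vial [([193, 200], 0.78)]
cap [([227, 232], 0.47), ([223, 164], 0.28)]
1.3
```

Run:
```python
import cv2
a=cv2.imread("pics/scene0.png")[100:290,150:400]
cv2.imwrite("pics/s0z.png",cv2.resize(a,None,fx=3,fy=3,interpolation=cv2.INTER_CUBIC))
a=cv2.imread("pics/side0.png")[100:260,150:400]
cv2.imwrite("pics/d0z.png",cv2.resize(a,None,fx=3,fy=3,interpolation=cv2.INTER_CUBIC))
```

```text
(no output)
```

View pics/s0z.png

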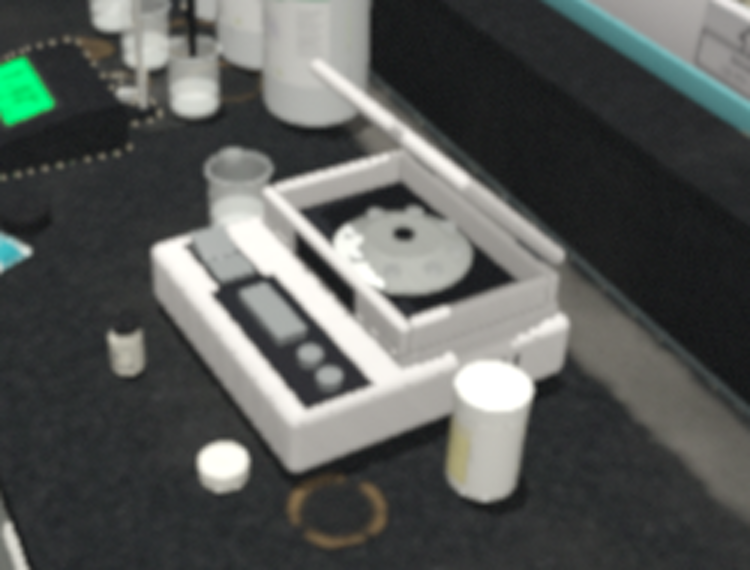

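View pics/d0z.png

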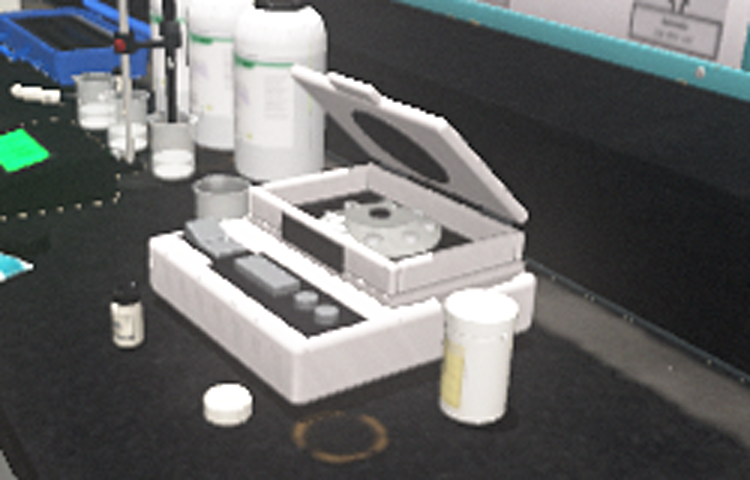

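View pics/scene0.png

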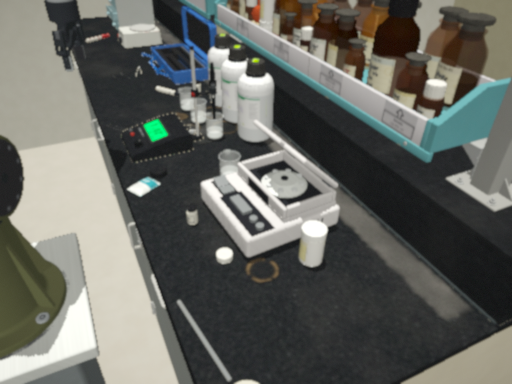

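```bash
cat > h.py <<'E'
import numpy as np,cv2
def proj(p,P):
    E=p['extrinsics'];q=(np.atleast_2d(P)-E[:3,3])@E[:3,:3]
    K=p['K'];return np.c_[K[0,2]+K[0,0]*q[:,0]/-q[:,2],K[1,2]-K[1,1]*q[:,1]/-q[:,2]]
def c2w(v,P):
    x,y,a=v[:3];P=np.atleast_2d(np.array(P,float));c,s=np.cos(a),np.sin(a)
    return np.c_[x+c*P[:,0]-s*P[:,1],y+s*P[:,0]+c*P[:,1],P[:,2]]
def lidp(f,d,y,h=12):
    return [114-d*np.cos(f)+h*np.sin(f),y,95.5+d*np.sin(f)+h*np.cos(f)]
E
python3 - <<'E'
from rig import *
from h import *
from scipy.optimize import least_squares
obs={'scene':{'bar':(240.5,204.3),'r1':(253.3,218.2),'r2':(259.7,225.7),'lfl':(255,120.7)},
'side':{'bar':(239.2,191.4),'r1':(252,200),'r2':(259,204.7),'lfl':(248,123.2),'lfr':(297.5,139.5)}}
def pts(v):
    f=v[3]
    return {'bar':[-78,-13,69],'r1':[-78,-70,69],'r2':[-78,-97,69],'lfl':lidp(f,141,103),'lfr':lidp(f,141,-103)}
cp={c:camera_params(c) for c in obs}
def res(v,o=False):
    P=pts(v);r=[]
    for c in obs:
        for k,u in obs[c].items(): r.append((proj(cp[c],c2w(v,P[k]))[0]-u))
    return np.array(r) if o else np.concatenate(r)
best=min((least_squares(res,[550,0,a,.7],loss='soft_l1') for a in(-.6,0,.6)),key=lambda s:s.cost)
v=best.x;print(v,best.cost);print(res(v,1).round(1))
np.save('v.npy',v)
off={'scene':(150,100,390,290),'side':(150,100,400,260)}
for c in obs:
    im=cv2.imread(f'pics/{c}0.png');x0,y0,x1,y1=off[c]
    im=cv2.resize(im[y0:y1,x0:x1],None,fx=3,fy=3,interpolation=cv2.INTER_CUBIC)
    def poly(P,col):
        u=(proj(cp[c],c2w(v,P))-[x0,y0])*3+1
        cv2.polylines(im,[u.round().astype(int)],True,col,1)
    B=lambda a,b,c_,d,z:[[a,c_,z],[b,c_,z],[b,d,z],[a,d,z]]
    poly(B(-120,120,-120,120,0),(255,0,0));poly(B(-120,120,-120,120,60),(0,255,0))
    poly(B(-26,114,-103,103,94),(0,255,255));poly(B(-90,-66,-45,19,69),(0,0,255))
    poly(B(-93,-63,42,98,65),(0,0,255))
    f=v[3];poly([lidp(f,d,y) for d,y in((0,103),(141,103),(141,30),(157,30),(157,-30),(141,-30),(141,-103),(0,-103))],(255,0,255))
    for y in(-70,-97): poly([[-78+9*np.cos(t),y+9*np.sin(t),69] for t in np.linspace(0,6.2,16)],(0,0,255))
    cv2.imwrite(f'pics/{c}_fit.png',im)
# loose objects on table
for n,h,s,d in (('vial',23,(192,215),(193,200)),('cap',8,(224,260),(227,232)),('tub',42,(312,242),(307,219)),('beaker',34,(231,162),(224,165))):
    g=least_squares(lambda q:np.concatenate([proj(cp['scene'],[q[0],q[1],h])[0]-s,proj(cp['side'],[q[0],q[1],h])[0]-d]),[500,0]);print(n,g.x.round(),g.cost)
E
```

```text
[5.70442467e+02 3.24259187e+01 5.22496354e-02 7.26476488e-01] 4.886557460768881
[[ 0.1 -0.2]
 [-0.3  0.7]
 [-0.5  0.7]
 [-0.6  0.1]
 [ 0.1 -1.5]
 [ 0.3 -1.1]
 [-0.  -1.2]
 [ 0.1 -1.5]
 [ 1.1  1.7]]
vial [402.  86.] 8.41156773488277
cap [421. -65.] 8.877340611392203
tub [ 587. -130.] 2.240392709422617
beaker [566. 248.] 7.249948057856155
```

View pics/scene_fit.png

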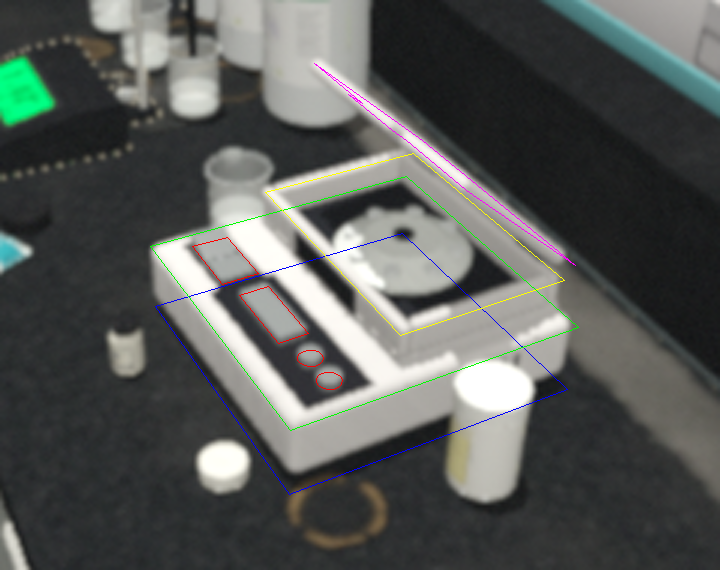

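View pics/side_fit.png

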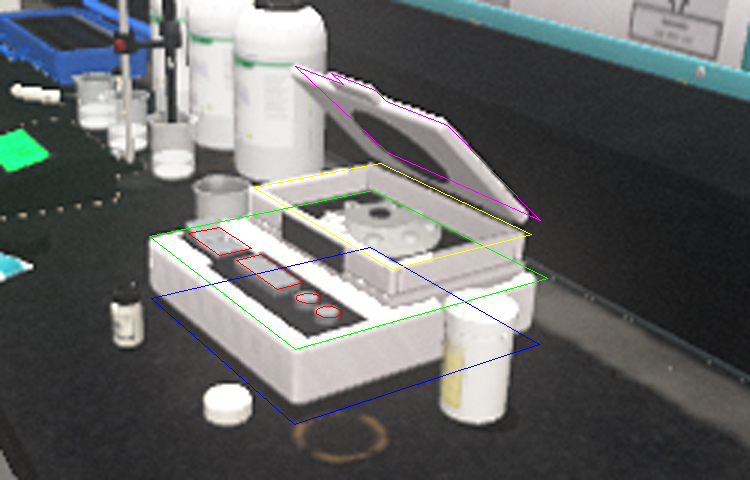

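```bash
cat >> h.py <<'E'
from scipy.spatial.transform import Rotation as R
def ori(yaw,flip=1):
    x=np.array([0,0,-1.]);z=flip*np.array([-np.sin(yaw),np.cos(yaw),0]);y=np.cross(z,x)
    return R.from_matrix(np.c_[x,y,z]).as_quat(scalar_first=True)
E
python3 - <<'E'
from rig import *
from h import *
v=np.load('v.npy')
j0=read_state()['joint_positions'];print(j0)
for fl in(1,-1):
  q=ori(v[2],fl)
  for z in(300,350):
    for P in ([-70,0,z],[-100,0,z],[-78,-13,69],[-78,90,69]):
        p=c2w(v,P)[0];a=ik(p,q);print(fl,P,p.round(),None if a is None else np.round(a,2))
E
```

```text
[ 1.14797327e+00  3.13514814e-01 -4.70755136e-02  1.21018678e+00
  3.83722775e-05  1.57078479e+00]
1 [-70, 0, 300] [501.  29. 300.] [ 0.06  0.11 -0.15  1.31  0.    0.01]
1 [-100, 0, 300] [471.  27. 300.] [ 0.06  0.05 -0.21  1.31  0.    0.01]
1 [-78, -13, 69] [493.  15.  69.] [ 0.03  0.25 -0.54  0.79  0.   -0.02]
1 [-78, 90, 69] [488. 118.  69.] [ 0.24  0.26 -0.52  0.79  0.    0.19]
1 [-70, 0, 350] [501.  29. 350.] [ 0.06  0.1  -0.04  1.43  0.    0.01]
1 [-100, 0, 350] [471.  27. 350.] [ 0.06  0.05 -0.1   1.42  0.    0.01]
1 [-78, -13, 69] [493.  15.  69.] [ 0.03  0.25 -0.54  0.79  0.   -0.02]
1 [-78, 90, 69] [488. 118.  69.] [ 0.24  0.26 -0.52  0.79  0.    0.19]
-1 [-70, 0, 300] [501.  29. 300.] [ 0.06  0.11 -0.15  1.31  0.   -3.14]
-1 [-100, 0, 300] [471.  27. 300.] [ 0.06  0.05 -0.21  1.31  0.   -3.14]
-1 [-78, -13, 69] [493.  15.  69.] [ 0.03  0.25 -0.54  0.79  0.    3.12]
-1 [-78, 90, 69] [488. 118.  69.] [ 0.24  0.26 -0.52  0.79  0.   -2.96]
-1 [-70, 0, 350] [501.  29. 350.] [ 0.06  0.1  -0.04  1.43  0.   -3.14]
-1 [-100, 0, 350] [471.  27. 350.] [ 0.06  0.05 -0.1   1.42  0.   -3.14]
-1 [-78, -13, 69] [493.  15.  69.] [ 0.03  0.25 -0.54  0.79  0.    3.12]
-1 [-78, 90, 69] [488. 118.  69.] [ 0.24  0.26 -0.52  0.79  0.   -2.96]
```

Run:
```python
from rig import *
from h import *
v=np.load('v.npy');q=ori(v[2])
movel([205,455,340],velocity=250)
goto(c2w(v,[-90,0,340])[0],q)
gripper_to(0,20)
s=read_state();print(s['t'],s['tool_pos'],s['width'])
p=camera_params('wrist');im=snapshot('wrist');cv2.imwrite('pics/w1.png',im)
np.savez('w1.npz',**{k:np.array(x) for k,x in p.items()});print(p)
for n in("lid_front","rocker","rocker_raised_half","bar_key","bar_key_top","round_key_1","vial","cap"):
    print(n,[([round(float(x)) for x in d['uv']],round(d['p'],2)) for d in boxes_of('wrist',n)[:3]])
cv2.imwrite('pics/scene1.png',snapshot('scene'))
```

```text
4.65 [480.558856    27.69594693 340.01936203] 0.08027179651524786
{'K': array([[297.31863964,   0.        , 259.70210951],
       [  0.        , 297.31863964, 190.0253186 ],
       [  0.        ,   0.        ,   1.        ]]), 'extrinsics': array([[-5.27371737e-02, -9.60055581e-01, -2.74794598e-01,
         4.10896512e+02],
       [ 9.98608314e-01, -5.05700980e-02, -1.49700007e-02,
         2.44272418e+01],
       [ 4.75642914e-04, -2.75201646e-01,  9.61386409e-01,
         4.83268825e+02],
       [ 0.00000000e+00,  0.00000000e+00,  0.00000000e+00,
         1.00000000e+00]])}
lid_front [([309, 269], 0.69)]
rocker [([312, 164], 0.57)]
rocker_raised_half [([314, 165], 0.76)]
bar_key [([254, 165], 0.58)]
bar_key_top [([252, 167], 0.61)]
round_key_1 [([216, 168], 0.65), ([199, 167], 0.54)]
vial [([298, 105], 0.49)]
cap [([209, 114], 0.92), ([256, 165], 0.75)]
```

View pics/w1.png

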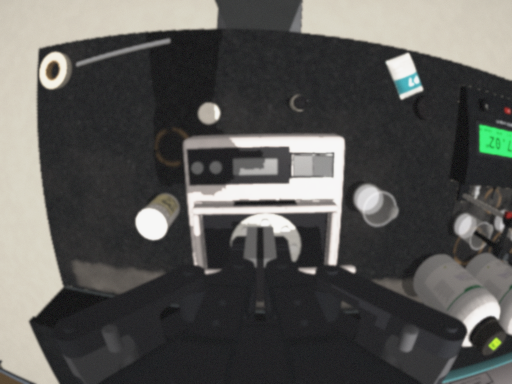

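View pics/scene1.png

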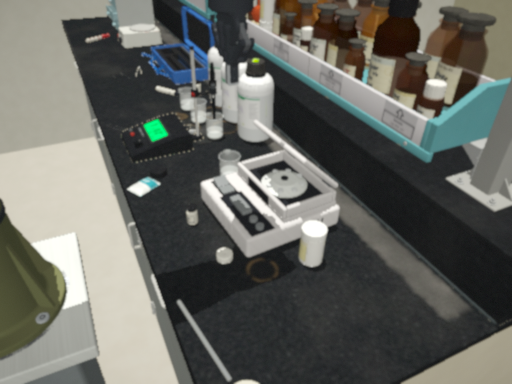

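Run:
```python
from rig import *
from h import *
from scipy.optimize import least_squares
w=np.load('w1.npz');v0=np.load('v.npy')
print(proj(camera_params('scene'),[480.5,27.7,340]))
def fish(P):
    E=w['extrinsics'];q=(np.atleast_2d(P)-E[:3,3])@E[:3,:3];q=q*[1,-1,-1]
    rr=np.hypot(q[:,0],q[:,1]);th=np.arctan2(rr,q[:,2]);K=w['K'];s=K[0,0]*th/rr
    return np.c_[K[0,2]+s*q[:,0],K[1,2]+s*q[:,1]]
im=cv2.imread('pics/w1.png');x0,y0,x1,y1=140,90,400,290
im=cv2.resize(im[y0:y1,x0:x1],None,fx=3,fy=3,interpolation=cv2.INTER_CUBIC)
cv2.imwrite('pics/w1z.png',im)
v=v0
def poly(P,col):
    P=np.array(P+[P[0]],float);P=np.concatenate([np.linspace(P[i],P[i+1],9)[:-1] for i in range(len(P)-1)])
    u=(fish(c2w(v,P))-[x0,y0])*3+1
    cv2.polylines(im,[u.round().astype(int)],True,col,1)
B=lambda a,b,c_,d,z:[[a,c_,z],[b,c_,z],[b,d,z],[a,d,z]]
poly(B(-120,120,-120,120,0),(255,0,0));poly(B(-120,120,-120,120,60),(0,255,0))
poly(B(-26,114,-103,103,94),(0,255,255));poly(B(-90,-66,-45,19,69),(0,0,255))
poly(B(-93,-63,42,98,65),(0,0,255))
for y in(-70,-97): poly([[-78+9*np.cos(t),y+9*np.sin(t),69] for t in np.linspace(0,6.2,16)],(0,0,255))
cv2.imwrite('pics/w1_fit.png',im)
```

```text
[[231.35356163  83.76255552]]
```

View pics/w1_fit.png

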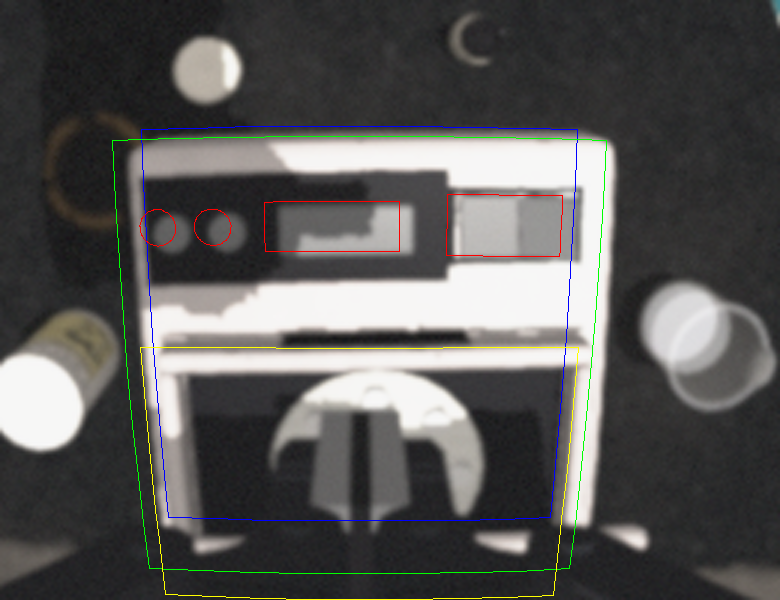

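```bash
cat >> h.py <<'E'
def fish(w,P):
    E=w['extrinsics'];q=(np.atleast_2d(P)-E[:3,3])@E[:3,:3];q=q*[1,-1,-1]
    rr=np.hypot(q[:,0],q[:,1]);th=np.arctan2(rr,q[:,2]);K=w['K'];s=K[0,0]*th/rr
    return np.c_[K[0,2]+s*q[:,0],K[1,2]+s*q[:,1]]
E
python3 - <<'E'
from rig import *
from h import *
from scipy.optimize import least_squares
w=np.load('w1.npz');v0=np.load('v.npy')
print('tcp in zoom',(fish(w,[480.5,27.7,340])-[140,90])*3+1)
im=cv2.imread('pics/scene1.png')[20:130,180:290];cv2.imwrite('pics/s1z.png',cv2.resize(im,None,fx=5,fy=5,interpolation=cv2.INTER_CUBIC))
z=lambda a,b:((a-1)/3+140,(b-1)/3+90)
obs={'scene':{'bar':(240.5,204.3),'r1':(253.3,218.2),'r2':(259.7,225.7),'rock':(224,182.5),'lfl':(255,120.7)},
'side':{'bar':(239.2,191.4),'r1':(252,200),'r2':(259,204.7),'lfl':(248,123.2),'lfr':(297.5,139.5)},
'wrist':{'bar':z(346,230),'r1':z(228,232),'r2':z(172,235)}}
cp={c:camera_params(c) for c in('scene','side')}
for use in (['scene'],['side'],['wrist'],['scene','side','wrist']):
  def res(v,o=False):
    f=v[3];P={'bar':[-78,-13,69],'r1':[-78,-70,69],'r2':[-78,-97,69],'rock':[-78,70,65],'lfl':lidp(f,141,103),'lfr':lidp(f,141,-103)}
    r=[]
    for c in use:
        for k,u in obs[c].items():
            W=c2w(v,P[k]);r.append((fish(w,W) if c=='wrist' else proj(cp[c],W))[0]-u)
    return np.array(r) if o else np.concatenate(r)
  s=least_squares(res,v0);print(use,s.x.round(3),s.cost);print(res(s.x,1).round(1).tolist(),c2w(s.x,[-78,-13,69]).round(1))
np.save('v2.npy',s.x)
E
```

```text
tcp in zoom [[357.45807666 456.1613397 ]]
['scene'] [5.72428e+02 3.52290e+01 4.70000e-02 7.20000e-01] 5.504350157110797
[[0.3, -1.2], [-0.3, -0.4], [-0.5, -0.4], [1.0, 2.7], [-0.4, -0.3]] [[495.1  18.6  69. ]]
['side'] [5.66888e+02 2.92530e+01 5.90000e-02 7.35000e-01] 3.913478460207086
[[-0.5, -0.6], [-0.1, -0.2], [-0.3, -0.2], [-0.5, -1.4], [1.3, 1.8]] [[489.8  11.6  69. ]]
['wrist'] [5.71398e+02 4.13840e+01 7.40000e-02 7.26000e-01] 0.1047330265482145
[[0.2, -0.1], [-0.2, 0.3], [0.0, -0.2]] [[494.6  22.6  69. ]]
['scene', 'side', 'wrist'] [5.72942e+02 3.78840e+01 4.90000e-02 7.18000e-01] 20.48446143129407
[[0.1, -1.9], [-0.5, -1.1], [-0.7, -1.2], [0.7, 2.2], [-0.8, -0.7], [-0.1, -2.5], [-0.1, -2.2], [-0.5, -2.4], [-0.3, -1.7], [0.2, 1.3], [-1.0, 0.6], [-1.4, 0.0], [-1.1, -0.9]] [[495.7  21.   69. ]]
```

View pics/s1z.png

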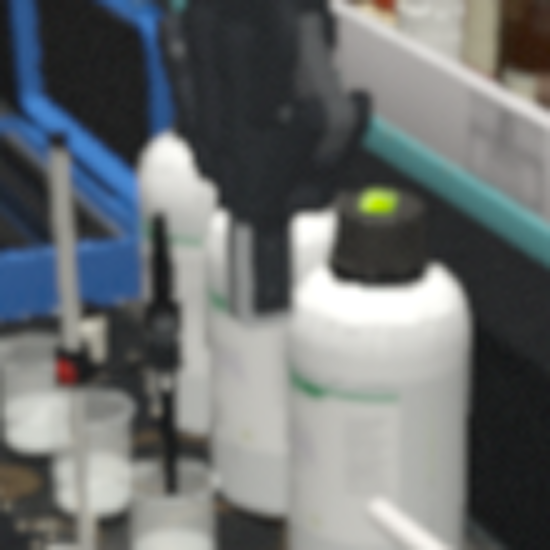

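Run:
```python
from rig import *
from h import *
v=np.load('v2.npy');v[:3]=[572.5,37.3,0.05];np.save('v3.npy',v);q=ori(v[2])
def T(f,d=118,dz=0):
    P=lidp(f,d,0);P[2]+=11*np.tan(f)+dz;return c2w(v,P)[0]
goto(T(.72,dz=40),q)
cv2.imwrite('pics/side2.png',snapshot('side'))
g=None
for f in (.76,.62,.5,.38,.26,.14,.05):
    g=movel(T(f),velocity=100,guard=25);s=read_state();print(f,g,s['tool_pos'].round(1),s['force'].round(1))
    if g:break
else:
    g=movel(T(0,dz=-8),velocity=40,guard=12);s=read_state();print(g,s['t'],s['tool_pos'].round(1),s['force'].round(1))
    wait(.3)
cv2.imwrite('pics/side3.png',snapshot('side'));cv2.imwrite('pics/scene3.png',snapshot('scene'));print(read_state()['t'])
for i in ('side2','side3','scene3'):
    a=cv2.imread(f'pics/{i}.png')[50:250,150:400];cv2.imwrite(f'pics/{i}z.png',cv2.resize(a,None,fx=3,fy=3,interpolation=cv2.INTER_CUBIC))
```

```text
0.76 False [609.1  39.1 196.7] [ 0.  -0.  -0.3]
0.62 False [597.4  38.5 182.3] [-0.  -0.9  0.4]
0.5 False [588.7  38.1 168.8] [-0.3 -0.   0.5]
0.38 False [581.3  37.7 154.8] [-0.1 -0.   0.5]
0.26 False [575.3  37.4 140.3] [-1.2  0.8  0.2]
0.14 False [570.9  37.2 125.2] [ 0.2  0.7 -0.3]
0.05 False [568.9  37.1 113.8] [-0.4  0.3 -0.2]
True 8.5417 [570.   37.2 107.4] [-3.5 -0.  11.3]
8.9417
```

View pics/side3z.png

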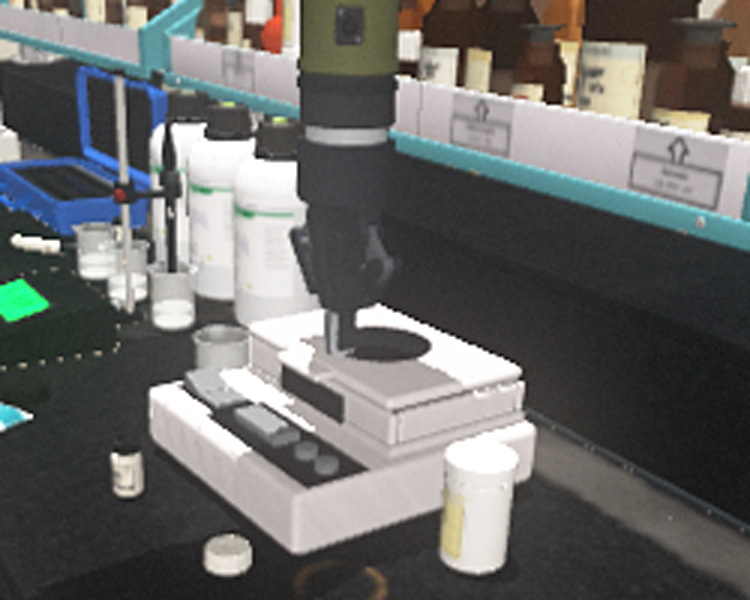

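View pics/scene3z.png

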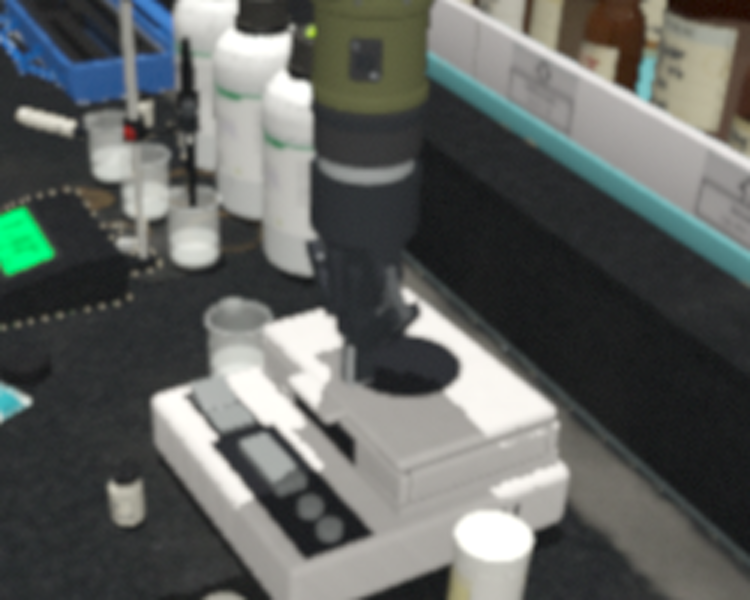

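The lid is down: the side view shows it flush on the tub around (390,370), and contact came at z 107.4, where 107.5 was expected. Next I'll hover over the rocker.

Run:
```python
from rig import *
from h import *
v=np.load('v3.npy');q=ori(v[2])
movel(read_state()['tool_pos']+[0,0,35],velocity=150)
goto(c2w(v,[-78,93,130])[0],q)
movel(c2w(v,[-78,93,84])[0],velocity=120,guard=10)
s=read_state();print(s['t'],s['tool_pos'],s['force'])
for c in('side','scene'):
    a=snapshot(c)[90:240,160:330];u=proj(camera_params(c),c2w(v,[[-78,93,84],[-78,70,65],[-78,98,76],[-78,-13,69]]));print(((u-[160,90])*4).round())
    cv2.imwrite(f'pics/{c}4z.png',cv2.resize(a,None,fx=4,fy=4,interpolation=cv2.INTER_CUBIC))
p=camera_params('wrist');np.savez('w4.npz',**{k:np.array(x) for k,x in p.items()});cv2.imwrite('pics/w4.png',snapshot('wrist'))
```

```text
10.4167 [490.32424765 125.80841379  83.94739083] [0.01441004 0.97340213 0.64866372]
[[233. 317.]
 [250. 356.]
 [230. 326.]
 [316. 396.]]
[[241. 333.]
 [258. 379.]
 [238. 340.]
 [322. 450.]]
```

View pics/side4z.png

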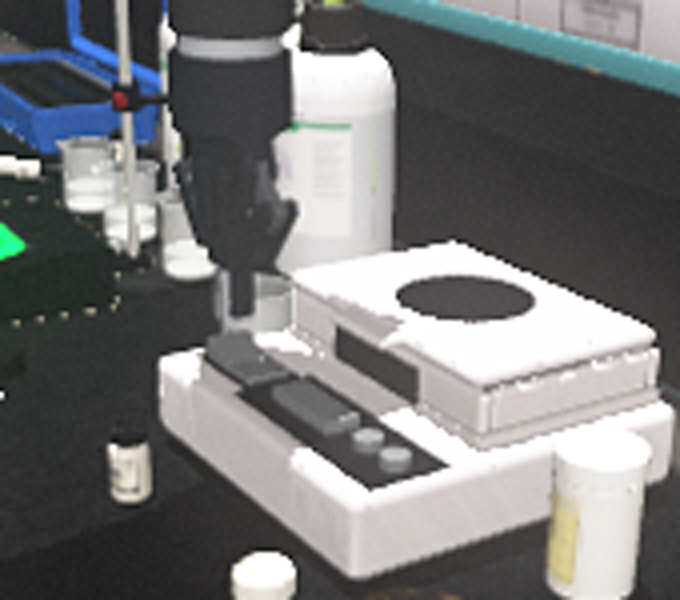

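View pics/scene4z.png

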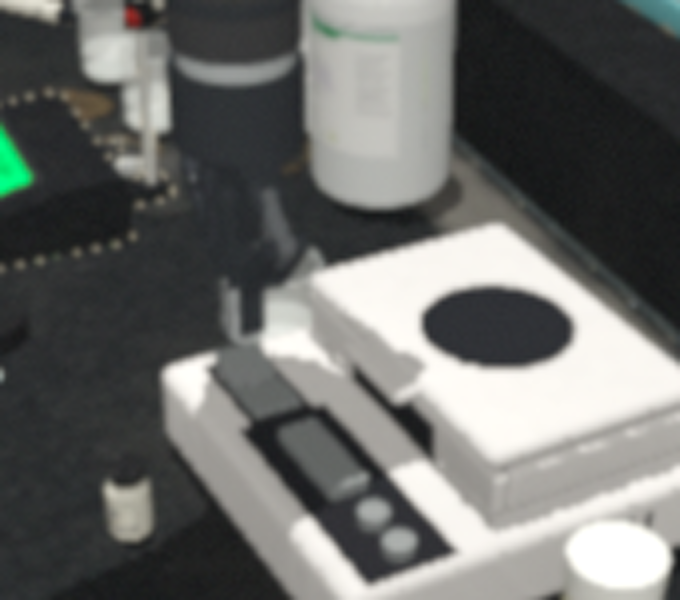

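View pics/w4.png

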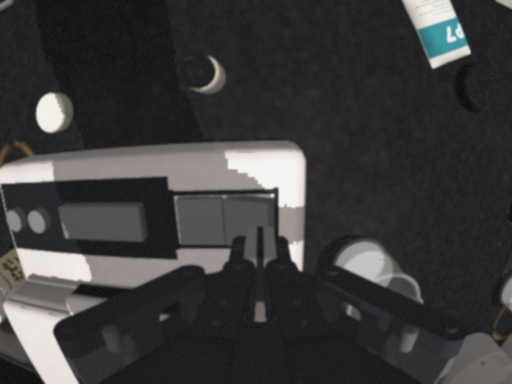

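Run:
```python
from rig import *
from h import *
from scipy.optimize import least_squares
v=np.load('v3.npy')
for f,o in (('w4.npz',[((103,222),69,(-78,-13)),((223,220),65,(-78,70)),((38,220),69,(-78,-70)),((276,191),76,(-93,98)),((222,243),65,(-63,70))]),
            ('w1.npz',[((255,166.3),69,(-78,-13)),((312.3,165.7),65,(-78,70)),((215.7,167),69,(-78,-70))])):
    w=np.load(f)
    for uv,z,l in o:
        g=least_squares(lambda p:fish(w,[p[0],p[1],z])[0]-uv,[500,50]).x;print(f,l,g.round(1),c2w(v,[*l,z])[0].round(1))
w=np.load('w4.npz');print(fish(w,[[490.3,125.8,84],[479.3,125.8,84]]))
cs=camera_params('scene');cd=camera_params('side')
for c,u,z in((cs,(322/4+160,458/4+90),69),(cd,(314/4+160,402/4+90),69),(cs,(260/4+160,386/4+90),65),(cd,(247/4+160,361/4+90),65)):
    print(least_squares(lambda p:proj(c,[p[0],p[1],z])[0]-u,[500,50]).x.round(1))
a=cv2.imread('pics/w4.png')[130:300,160:340];cv2.imwrite('pics/w4z.png',cv2.resize(a,None,fx=4,fy=4,interpolation=cv2.INTER_CUBIC)[:600])
```

```text
w4.npz (-78, -13) [492.9  26.6] [495.2  20.4  69. ]
w4.npz (-78, 70) [487.4 104.7] [491.1 103.3  65. ]
w4.npz (-78, -70) [497.  -32.3] [498.1 -36.5  69. ]
w4.npz (-93, 98) [464.8 134.1] [474.7 130.5  76. ]
w4.npz (-63, 70) [502.7 104.2] [506.1 104.1  65. ]
w1.npz (-78, -13) [494.7  22.4] [495.2  20.4  69. ]
w1.npz (-78, 70) [489.9 105.1] [491.1 103.3  65. ]
w1.npz (-78, -70) [498.4 -33.8] [498.1 -36.5  69. ]
[[258.12321439 240.12718281]
 [259.13654676 221.16280457]]
[492.4  14.2]
[490.1  13.2]
[489.4  96.8]
[485.8  96.9]
```

View pics/w4z.png

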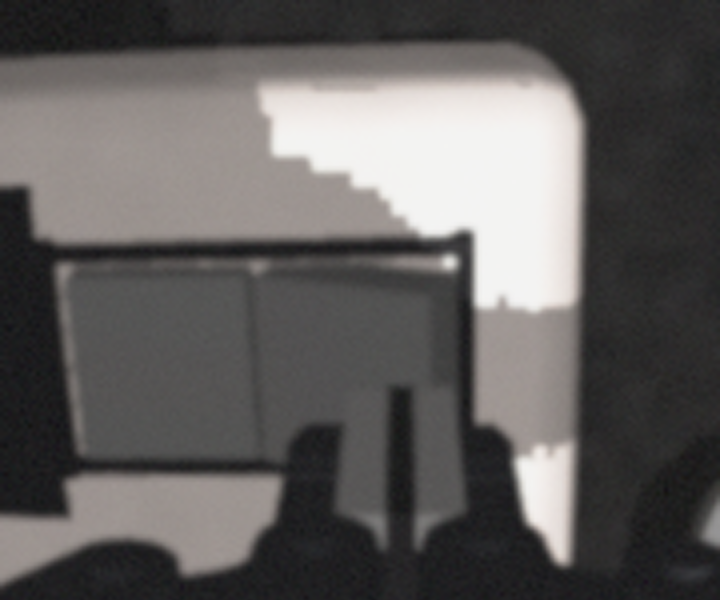

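Run:
```python
from rig import *
from h import *
g=movel([488,124,84],velocity=60)
for z in (76,72,68,65.5,61):
    g=movel([488,124,z],velocity=40,guard=13);s=read_state();print(z,g,s['t'],s['tool_pos'].round(1),s['force'].round(1))
    if g: break
wait(.3)
print(read_state()['force'].round(1))
movel([488,124,95],velocity=150)
for c in('side','scene','wrist'):
    im=snapshot(c)
    a=im[100:300,:260] if c=='wrist' else im[90:240,160:330]
    if c=='wrist': a=im[110:300,0:270]
    cv2.imwrite(f'pics/{c}5z.png',cv2.resize(a,None,fx=4 if c!='wrist' else 2.9,fy=4 if c!='wrist' else 2.9,interpolation=cv2.INTER_CUBIC))
p=camera_params('wrist');np.savez('w5.npz',**{k:np.array(x) for k,x in p.items()});print(read_state()['t'])
```

```text
76 False 11.1667 [487.7 123.9  75.6] [0.5 0.2 0.6]
72 False 11.4167 [487.8 123.9  71.7] [-0.4 -0.2 -0.1]
68 False 11.6667 [487.8 123.9  67.7] [ 0.2 -0.4 -0.3]
65.5 False 11.9167 [487.8 123.9  65.3] [ 0.4 -0.2  0.3]
61 True 12.125 [488.  123.9  64.8] [-4.9 -1.8 16.3]
[-4.9 -1.6 15.2]
12.9333
```

View pics/side5z.png

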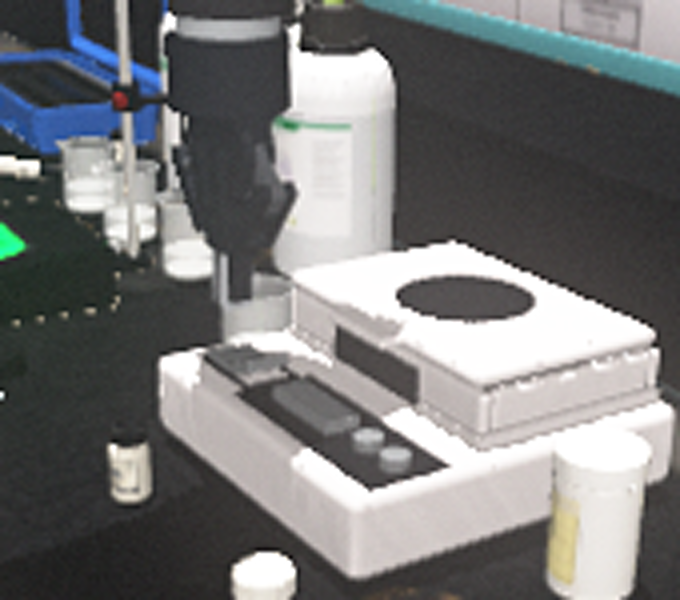

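View pics/scene5z.png

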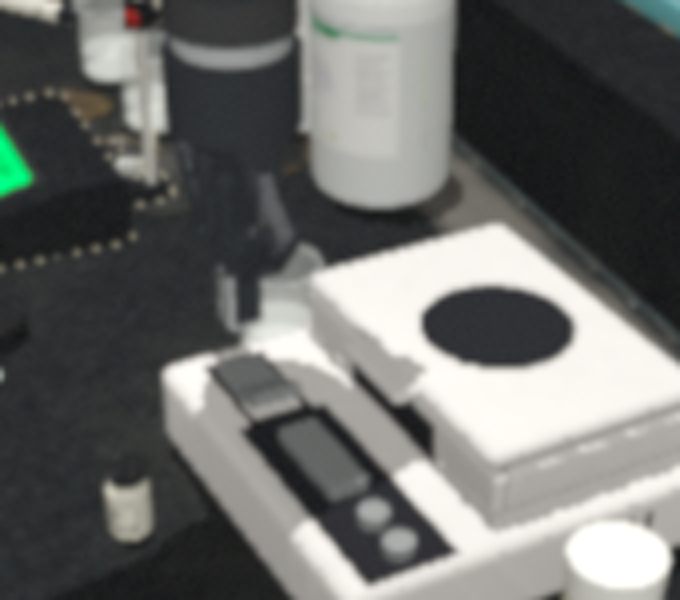

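View pics/wrist5z.png

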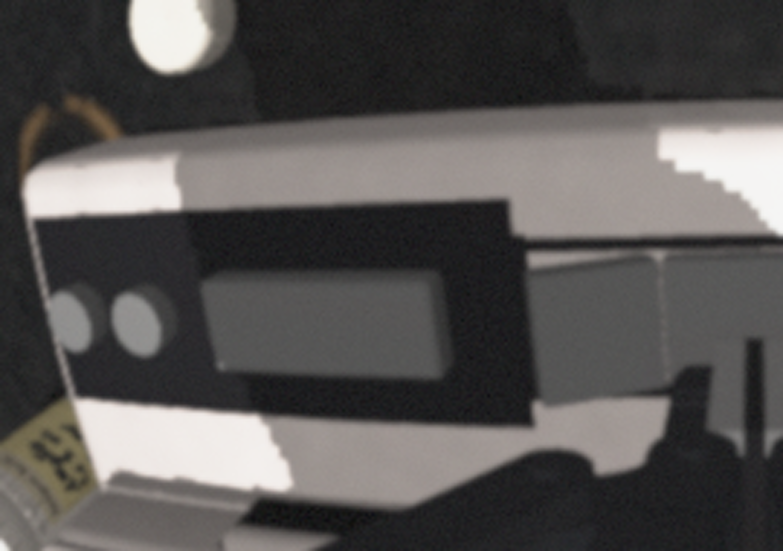

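The rocker is on: the right half now stands raised at (265,395) in the scene view, and it bottomed out at z 64.8. Next I'll hover over the bar key.

Run:
```python
from rig import *
from h import *
movel([492,21,100],velocity=120)
movel([492,21,80],velocity=80,guard=8)
print(read_state()['t'],read_state()['tool_pos'])
im=snapshot('wrist')[130:300,140:360]
cv2.imwrite('pics/w6z.png',cv2.resize(im,None,fx=3.5,fy=3.5,interpolation=cv2.INTER_CUBIC))
im=snapshot('scene')[90:240,160:330]
cv2.imwrite('pics/s6z.png',cv2.resize(im,None,fx=4,fy=4,interpolation=cv2.INTER_CUBIC))
```

```text
14.3417 [491.41098005  21.3538807   79.50423645]
```

View pics/w6z.png

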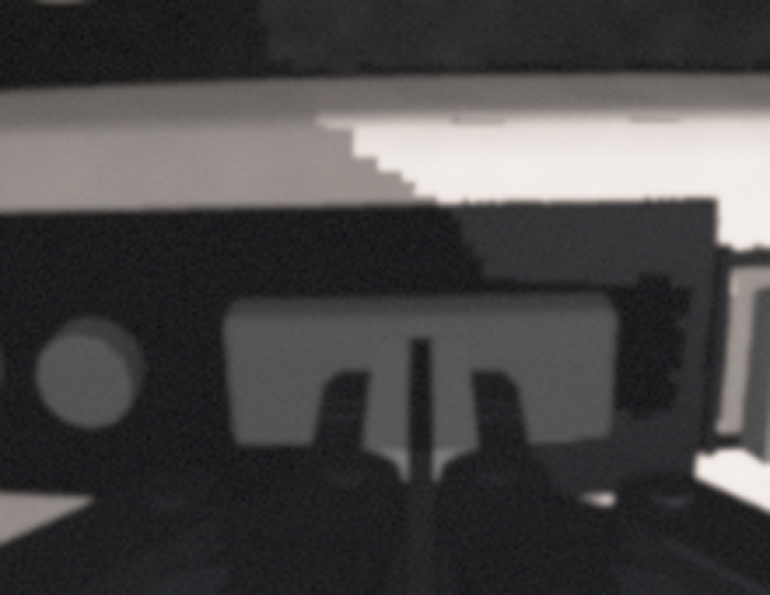

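View pics/s6z.png

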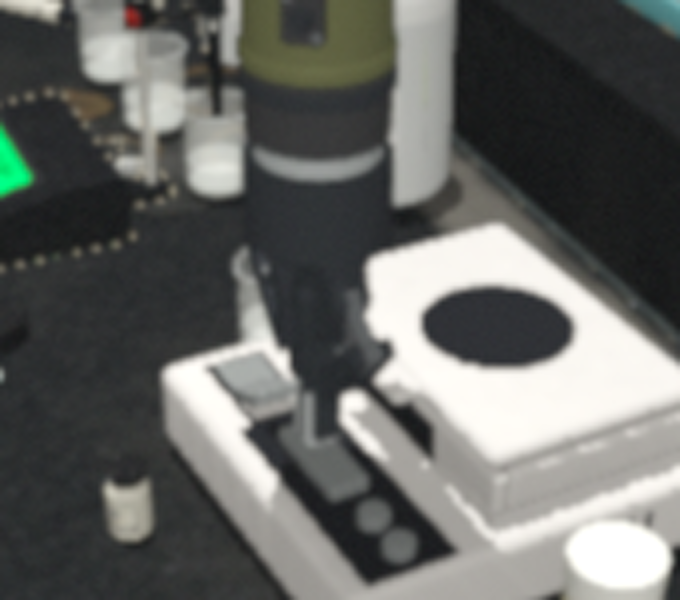

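The wrist view puts the fingertips (column 421) at the middle of the bar (columns 225–615), so I'll press here.

Run:
```python
from rig import *
from h import *
for z in (70,66.5,64.5,58):
    g=movel([491.5,21,z],velocity=40,guard=13);s=read_state();print(z,g,s['t'],s['tool_pos'].round(1),s['force'].round(1))
    if g: break
wait(.5);s=read_state();print(s['t'],s['tool_pos'].round(1),s['force'].round(1))
for c in('side','scene'):
    im=snapshot(c)[90:240,160:330];cv2.imwrite(f'pics/{c}7z.png',cv2.resize(im,None,fx=4,fy=4,interpolation=cv2.INTER_CUBIC))
```

```text
70 False 14.8417 [491.2  21.   69.7] [-0.3  0.3  0.1]
66.5 False 15.0917 [491.9  21.   66.7] [ 0.4 -0.3  3.8]
64.5 False 15.3417 [491.9  21.   64.7] [ 0.1 -0.6  5.3]
58 True 15.55 [492.   21.   63.8] [-5.3 -0.6 19.6]
16.05 [492.   21.   63.8] [-7.5 -0.5 19.5]
```

View pics/side7z.png

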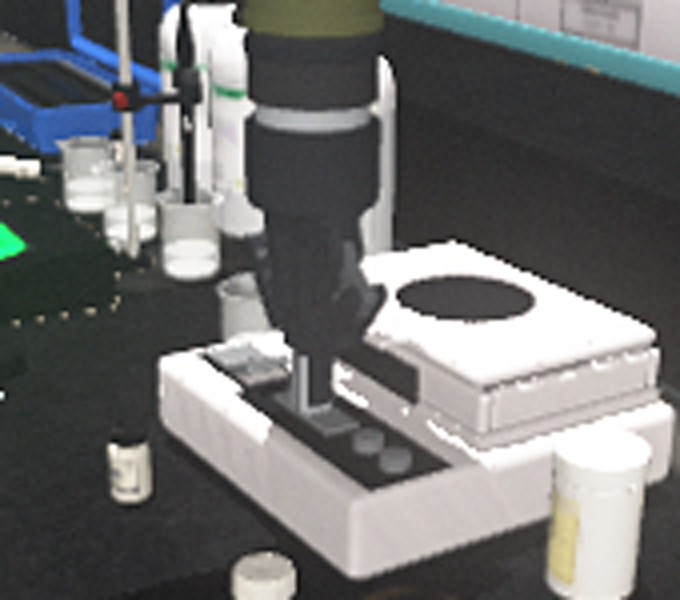

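The bar key is fully down and held at about 19 N. The lid is shut and the rocker is on, so I'm handing in.

```bash
python3 -c "
from rig import *
close_job();s=read_state();print(s['t'],s['force'],s['tool_pos'])"
```

```text
the job is handed in; nothing more can be done
the job is handed in; nothing more can be done
```

I pushed the lid shut, tipped the power rocker to on, and pressed the bar key down. The job was handed in at about 16.2 s with the fingers still holding the key.

Last checks:

| Step | Contact height (mm) | Expected (mm) | Push at stop |
|---|---|---|---|
| Lid shut | 107.4 | 107.5 | about 11 N |
| Rocker on | 64.8 | 65 | about 15 N |
| Bar key down | 63.8 | 64 | about 19.5 N, still held at hand-in |

- **Spring feel:** the bar key pushed back with 3.8 to 5.3 N on the way down, as its spring should.
- **Pictures:** the last side view shows the lid flush and the key down, and the earlier views show the rocker's right half raised. The round keys look untouched. The beaker, tub, vial and cap appear where they were; I judged that by eye and did not measure it.
- **Disagreement:** the fixed cameras and the wrist camera put the controls about 6 to 8 mm apart in y. I settled it by lining up the fingertips on the controls in the wrist view.
- **Not checked:** a state reading after hand-in was refused, so the final held second is unconfirmed.

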